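Slide the mug warmer up to full

TASK

Turn the mug warmer up to full: with the fingers shut, lightly slide the fingertips along the curved touch bar from its narrow end to its wide end, pressing it down slightly and keeping centred over the bar so that they pass over each of the six dots in turn. Finish with the fingertips still pressing the bar down at the largest dot; the program ends while holding it there. Leave the mug where it stands, disturb nothing else and never press hard.

Things in the scene. Friction and masses are not known exactly. Their poses are not given: they have to be found in the camera images.
- warmer: Mug-warming plate, fixed to the worktop: flat grey housing 205 x 200 mm, its top 26 mm above the worktop, with a round steel hot plate (108 mm across, centre at x = +40 mm, y = 0) for the mug and a black touch bar curved round that. Origin: centre of the underside; z up; the bar lies on the -x side.
- touch_bar (a joint): How far the bar is pressed, m: 0 free, 0.008 at its stop. Black rubber bar, an arc of 120 mm radius about the hot plate's centre, 150 mm long, 9 mm proud of the housing, tapering from 8 mm wide (plate's -y end) to 22 mm (+y end). It sinks level wherever pressed and springs back: gives from about 0.5 N, then about 0.9 N per mm.
- dot1 (a point): The first, smallest dot, at the bar's narrow end: centre of a flat steel dot, 4 mm across, on the top face of the touch bar (35 mm above the worktop when free; moves with the bar). The six dots lie 27 to 28 mm apart along the arc; axes as the warming plate's.
- dot2 (a point): The second dot: centre of a flat steel dot, 5 mm across, on the top face of the touch bar (35 mm above the worktop when free; moves with the bar). The six dots lie 27 to 28 mm apart along the arc; axes as the warming plate's.
- dot3 (a point): The third dot: centre of a flat steel dot, 7 mm across, on the top face of the touch bar (35 mm above the worktop when free; moves with the bar). The six dots lie 27 to 28 mm apart along the arc; axes as the warming plate's.
- dot4 (a point): The fourth dot: centre of a flat steel dot, 9 mm across, on the top face of the touch bar (35 mm above the worktop when free; moves with the bar). The six dots lie 27 to 28 mm apart along the arc; axes as the warming plate's.
- dot5 (a point): The fifth dot: centre of a flat steel dot, 11 mm across, on the top face of the touch bar (35 mm above the worktop when free; moves with the bar). The six dots lie 27 to 28 mm apart along the arc; axes as the warming plate's.
- dot6 (a point): The sixth, largest dot, at the bar's wide end: centre of a flat steel dot, 12 mm across, on the top face of the touch bar (35 mm above the worktop when free; moves with the bar). The six dots lie 27 to 28 mm apart along the arc; axes as the warming plate's.
- mug: Blue-grey mug, 83 mm wide and 94 mm high, loose on the hot plate, its handle on the side away from the touch bar; its wall is at least 55 mm from the bar. Origin: underside, 17 mm from the cup's axis towards the handle (handle along -y).
- sugar_tin: Cream canister, 76 x 76 x 112 mm, loose on the worktop. Origin: centre of the underside.
- honey_jar: Honey jar with yellow lid, 64 mm across, 109 mm high, loose on the worktop. Origin: centre of the underside.
- teaspoon: Steel teaspoon, 137 x 28 x 13 mm, lying loose on the worktop. Origin: centre of the underside.

How it is judged:
By the outcome, as a careful person would: the job done as asked, in the order asked, and still so for the second after the job is handed in, while the arm keeps its last pose, push and grip.
It also fails if it takes over 32 s, if anything falls off the work surface, if the arm or the gripper's body presses on something with over 40 N, if the wrist force passes 120 N, or if a joint passes its speed limit or range.

ROBOT

A 6-joint arm with a two-finger parallel gripper is mounted at the origin on the work surface; the furniture and walls round the work are solid. World frame = base frame: x ahead of the robot, y to its left, z up, the work surface at z = 0. Lengths are in m, angles in rad, forces in N, time in s.
With the tool pointing down it reaches from about 0.275 to 0.725 m from the base axis. Payload 15.9 kg.
Tool frame: the origin (TCP) lies at the very end of the fingers, on their centre line; the grasp point (between the pads) lies 19 mm behind it; z points along the fingers, y is the line along which they close (so a half turn about z gives the same grasp; the last joint's range is limited). The gripper opens to 85 mm and grips with 20 to 120 N. Pads are 22 mm wide; open, the fingers measure 114 mm over their backs; the gripper's body (76 mm by 85 mm) begins 54 mm behind the grasp point. The pads swing forward as they close: fully open they stand 13 mm farther back than shut.
Start: joints at [-1.302, 0.213, -0.034, 1.323, 0, 1.571], TCP at [0.133, -0.482, 0.231] pointing down, gripper open.
Joint ranges: [-2.98, 2.98], [-0.74, 1.72], [-1.14, 1.35], [-2.1, 2.04], [-1.57, 1.44], [-3.14, 3.14]. Speed limits (rad/s): [1.89, 1.89, 2.39, 2.57, 3.14, 3.14].

INTERFACE

Orientations are given as [roll, pitch, yaw] about the fixed x, y, z axes, in that order (R = Rz(yaw) Ry(pitch) Rx(roll)).
In Python, from plant import manip gives the robot as it stands.
- The arm moves only by the tool move_arm, never from a script. Its argument "motion" is a list of rows, each a list of 6 numbers: the shift along the tool's x, y, z as a fraction of full scale, then the turn, a rotation vector about the tool's x, y, z as a fraction of full scale. In form: [[tx, ty, tz, ax, ay, az], ...]. A call has 1 to 10 rows; each row shifts and turns the commanded pose from where the row before left it, along the tool's axes as they then stand; what a row does not reach is not made up. Full scale, the value 1, is 50 cm for a shift and 180 degrees for a turn. A row lasts 1/10 s, in which the tool goes at most 50 mm and 8.59 degrees, less where a joint would pass 70% of its speed; a pose out of reach is approached as far as the arm can. A call with a number of a shift or a turn outside -1 to 1 is refused whole. A call with a gripper value outside its range is refused whole. "gripper" is the opening, from 0 (shut) to 1 (fully open), set as the call begins (left out, the last holds). The fingers move at their own pace and stop on an object; "newtons" is the grip in N (left out, the last holds). Time passes only in rows, so rows that do not move let the fingers close. It gives the time, the measured TCP pose, the force, the opening and the grip force at its end, in the units of the state.
- manip.read_state(): the state, without advancing time (a new reading comes with each control period).
- manip.snapshot(name): name is "scene" or "side" or "wrist"; returns the picture (480x640x3 uint8, red, green, blue); there is no depth.
- manip.camera_info(name): a dict with "intrinsics" (3x3 intrinsics, pixels), "T" (4x4, takes a point from camera to world coordinates). Camera axes: x right, y down, z forward; pixel columns grow to the right and rows downward; lengths in m; the calibration is good to about 2 mm. A picture is of the moment at which its call begins: read the wrist's pose just before it. camera_info takes no time and is no camera call; for the wrist camera it gives the pose at the moment of the call.
- manip.hand_in(): hands the job in; it is judged then, once.
The state is a dict: "time_s": time; "joints": joint angles; "qvel": joint speeds; "joint_torque": joint torques, N m; "tool_pos": TCP position; "orientation": TCP orientation; "wrist_force": force on the tool from outside, world axes, zero at the start; "torque": the same for the moment, N m; "finger_gap": opening from 0.0 (shut) to 1.0 (fully open); "grasp_force": force on a finger pad.
Only numpy, scipy, OpenCV 4.12 (cv2) and the standard library are available. Lean on these libraries where they do the work, as an engineer would, in place of code of your own. Each camera call takes 0.05 s, during which the arm holds its last target. There are 200 camera calls.

## Working session

There is one attempt and no reset: what is moved stays moved. The work goes in short steps, Python scripts to look and compute and a tool call to move; the robot and the scene stay as the last step left them, time stands still between calls to the robot, and variables do not carry over. Pictures are saved under pics/ and viewed, at most 10 in all, crops included, and the job is handed in when it is done.

Besides the shell and the picture viewer there is one more tool, called after ">>>" in YAML: its name, and indented under it one key for each argument. move_arm: Moves the arm, as the interface text tells. Shift numbers are shares of 50 cm and turn numbers shares of 180 degrees, none past 1 either way. Its arguments: {"type":"object","properties":{"motion":{"type":"array"},"gripper":{"type":"number"},"newtons":{"type":"number"}},"required":["motion"]}

```bash
mkdir -p pics
python3 - <<'E'
from plant import manip
import cv2,numpy as np
s=manip.read_state();print(s['time_s'],s['tool_pos'],s['orientation'],s['wrist_force'])
ims=[]
for n in ("scene","side"):
    im=manip.snapshot(n);c=manip.camera_info(n);np.savez(f"{n}.npz",im=im,K=c["intrinsics"],T=c["T"])
    cv2.imwrite(f"pics/{n}.png",im[...,::-1]);print(n,np.round(c["intrinsics"],1).tolist(),np.round(c["T"],3).tolist())
E
```

```text
0.0 [ 0.13271511 -0.48173001  0.23081394] [-3.14050203e+00 -1.32536538e-05  2.68818764e-01] [ 0.05904766 -0.06135838  0.85328977]
scene [[597.9, 0.0, 311.5], [0.0, 597.9, 240.5], [0.0, 0.0, 1.0]] [[-0.792, -0.333, 0.512, -0.288], [-0.611, 0.459, -0.645, 0.925], [-0.02, -0.823, -0.567, 0.877], [0.0, 0.0, 0.0, 1.0]]
side [[582.7, 0.0, 320.7], [0.0, 582.7, 242.0], [0.0, 0.0, 1.0]] [[0.998, 0.015, -0.062, 0.529], [0.062, -0.461, 0.885, -1.23], [-0.015, -0.887, -0.461, 0.705], [0.0, 0.0, 0.0, 1.0]]
```

View pics/scene.png

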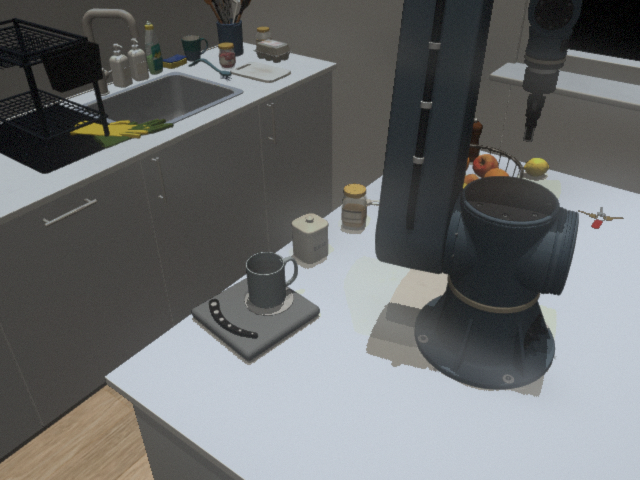

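View pics/side.png

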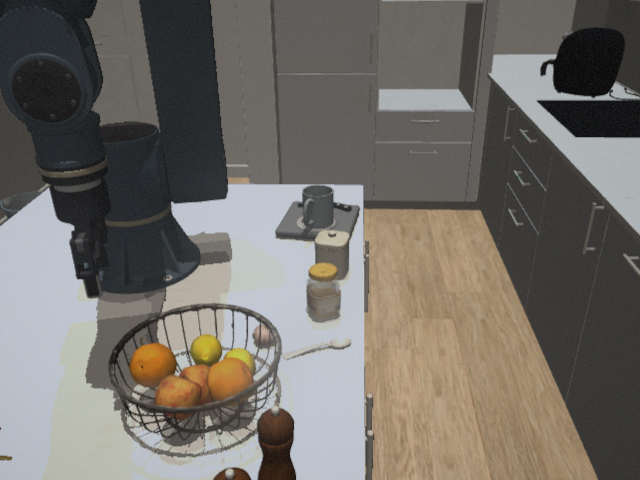

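The scene view shows the warmer at about (257,315), with the bar running from about (213,303) to (255,336). The mug is at (267,280), and the tin and jar are behind it. Next I'll cast the dots onto z=0.035.

```bash
cat > h.py <<'E'
import numpy as np,cv2
def cast(K,T,uv,z):
    d=(T[:3,:3]@np.linalg.inv(K)@np.c_[uv,np.ones(len(uv))].T).T
    o=T[:3,3]; return o+d*((z-o[2])/d[:,2])[:,None]
E
python3 - <<'E'
from h import *
f=np.load("scene.npz");im=f["im"]
x0,y0,x1,y1=185,270,325,360
c=cv2.resize(im[y0:y1,x0:x1],None,fx=5,fy=5,interpolation=cv2.INTER_CUBIC)
cv2.imwrite("pics/crop1.png",c[...,::-1])
g=cv2.cvtColor(c,cv2.COLOR_RGB2GRAY)
bar=(g<45).astype(np.uint8)
cs,_=cv2.findContours(bar,cv2.RETR_CCOMP,cv2.CHAIN_APPROX_NONE)
for k in cs:
    if cv2.contourArea(k)>15:
        m=cv2.moments(k);uv=np.array([[m['m10']/m['m00'],m['m01']/m['m00']]])
        p=(uv+.5)/5-.5+[x0,y0]
        print(cv2.contourArea(k),p.round(1),cast(f["K"],f["T"],p,.035).round(4))
E
```

```text
25.0 [[225.  321.2]] [[0.4384 0.3083 0.035 ]]
2520.0 [[232.9 329. ]] [[0.4084 0.3157 0.035 ]]
209.5 [[219.4 314.9]] [[0.4617 0.3011 0.035 ]]
846.0 [[213.7 306.1]] [[0.4919 0.2881 0.035 ]]
```

View pics/crop1.png

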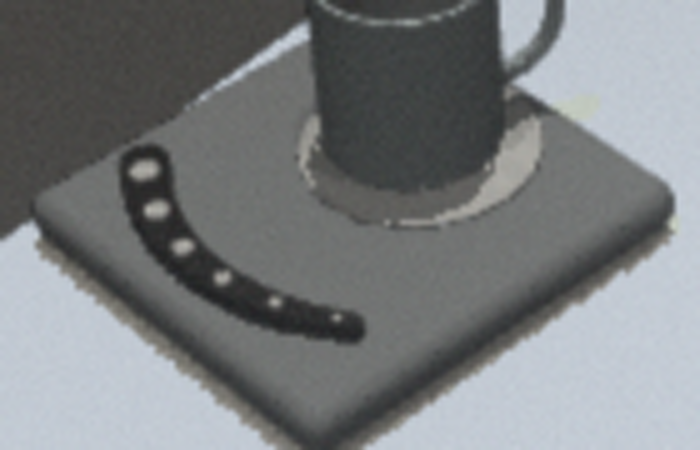

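The crop shows six dots, from the smallest at (337,317) to the largest at (144,169). I'll take centroids and fit the arc.

```bash
cat >> h.py <<'E'
from scipy.optimize import least_squares
ANG=np.arange(6)-2.5
def fit(P):
    # centre cx,cy, mid angle, spacing ; dots on 120 mm arc
    def mod(q): 
        a=q[2]+q[3]*ANG; return np.c_[q[0]+.12*np.cos(a),q[1]+.12*np.sin(a)]
    best=min((least_squares(lambda q:(mod(q)-P).ravel(),[*P.mean(0),a,s]) for a in (0,1.5,3,4.5) for s in (-.23,.23)),key=lambda r:r.cost)
    return best.x,mod(best.x)
E
python3 - <<'E'
from h import *
f=np.load("scene.npz");im=f["im"]
c=cv2.resize(im[270:360,185:325],None,fx=5,fy=5,interpolation=cv2.INTER_CUBIC)
g=cv2.cvtColor(c,cv2.COLOR_RGB2GRAY).astype(float)
out=[]
for u,v in [(337,317),(275,301),(222,277),(182,246),(156,209),(144,169)]:
    yy,xx=np.mgrid[v-14:v+15,u-14:u+15];w=np.clip(g[v-14:v+15,u-14:u+15]-75,0,None)
    w*=((xx-u)**2+(yy-v)**2<13**2)
    out.append([(w*xx).sum()/w.sum(),(w*yy).sum()/w.sum()])
p=(np.array(out)+.5)/5-.5+[185,270]
P=cast(f["K"],f["T"],p,.035)
print(p.round(1).tolist(),P.round(4),np.linalg.norm(np.diff(P,axis=0),axis=1).round(4))
q,M=fit(P[:,:2]);print(q,M.round(4),np.abs(M-P[:,:2]).max())
E
```

```text
[[252.1, 332.2], [239.7, 329.7], [229.1, 325.1], [221.1, 318.9], [215.8, 311.4], [213.4, 303.5]] [[0.3702 0.2991 0.035 ]
 [0.3958 0.3087 0.035 ]
 [0.4231 0.3117 0.035 ]
 [0.45   0.3079 0.035 ]
 [0.4758 0.2978 0.035 ]
 [0.4985 0.2825 0.035 ]] [0.0274 0.0275 0.0271 0.0277 0.0274]
[ 0.42114775  0.1911938   1.4404645  -0.22870255] [[0.3699 0.2997]
 [0.3958 0.3085]
 [0.4231 0.3112]
 [0.4502 0.3076]
 [0.4759 0.298 ]
 [0.4986 0.2828]] 0.0005717200734850492
```

>>> move_arm:
  motion:
    - [0,0,-0.03,0,0,0.0428]
    - [0,0,-0.03,0,0,0.0428]
    - [0.066,-0.046,0,0,0,0]
    - [0.066,-0.046,0,0,0,0]
    - [0.066,-0.046,0,0,0,0]
    - [0.066,-0.046,0,0,0,0]
    - [0.066,-0.046,0,0,0,0]
    - [0.066,-0.046,0,0,0,0]
    - [0.066,-0.046,0,0,0,0]
    - [0.066,-0.046,0,0,0,0]
  gripper: 0
  newtons: 20

```text
time_s: 1.1
tool_pos: [0.3979, -0.2968, 0.2611]
orientation: [-3.141, 0.0, -0.0]
wrist_force: [-0.1, -1.4, 1.8]
finger_gap: -0.002
grasp_force: 0.0
```

>>> move_arm:
  motion:
    - [0,-0.08,0,0,0,0]
    - [0,-0.08,0,0,0,0]
    - [0,-0.08,0,0,0,0]
    - [0,-0.08,0,0,0,0]
    - [0,-0.08,0,0,0,0]
    - [0,-0.08,0,0,0,0]
    - [0,-0.08,0,0,0,0]
    - [0,-0.08,0,0,0,0]
    - [0,-0.08,0,0,0,0]
    - [0,-0.08,0,0,0,0]

```text
time_s: 2.1
tool_pos: [0.3972, 0.043, 0.2629]
orientation: [-3.09, 0.001, 0.068]
wrist_force: [1.2, -0.7, -0.2]
finger_gap: 0.002
grasp_force: 0.0
```

>>> move_arm:
  motion:
    - [0,-0.08,0,0,0,0]
    - [0,-0.08,0,0,0,0]
    - [0,-0.08,0,0,0,0]
    - [0,-0.08,0,0,0,0]
    - [-0.02,-0.06,0.04,0,0,0]
    - [-0.02,0,0.04,0,0,0]
    - [0,0,0,0,0,0]
    - [0,0,0,0,0,0]

```text
time_s: 2.9
tool_pos: [0.3706, 0.1197, 0.2407]
orientation: [-2.997, 0.001, 0.196]
wrist_force: [0.3, 0.4, -0.0]
finger_gap: -0.002
grasp_force: 0.0
```

Run:
```python
from plant import manip
import cv2,numpy as np
s=manip.read_state();c=manip.camera_info("wrist");im=manip.snapshot("wrist")
np.savez("wrist.npz",im=im,K=c["intrinsics"],T=c["T"]);cv2.imwrite("pics/wrist.png",im[...,::-1])
print(s['time_s'],s['tool_pos'],s['wrist_force'],c["T"].round(3).tolist())
```

```text
2.9 [0.37061698 0.11966506 0.24073596] [ 0.31712091  0.38380371 -0.01414865] [[0.194, -0.922, -0.335, 0.454], [-0.97, -0.23, 0.072, 0.114], [-0.144, 0.311, -0.94, 0.382], [0.0, 0.0, 0.0, 1.0]]
```

View pics/wrist.png

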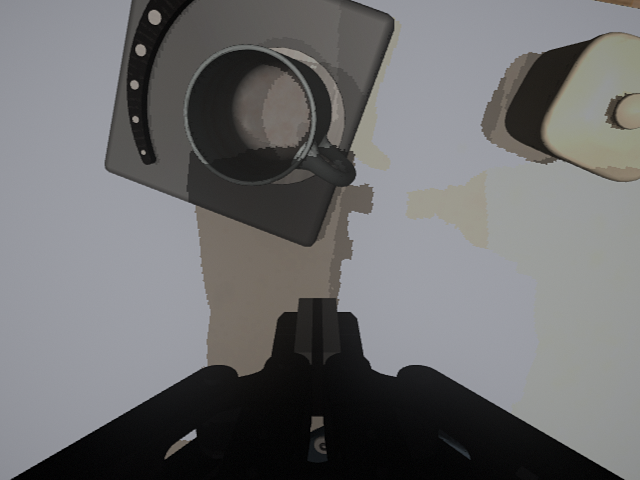

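The wrist view shows five of the dots at (143,152) to (154,17), clear of the mug. The arm fell short and tilted, though, so I'll check the joints.

Run:
```python
from plant import manip
s=manip.read_state();print(s['time_s'],s['joints'].round(3),s['qvel'].round(3),s['orientation'])
```

```text
2.95 [ 0.195 -0.019 -0.278  1.313  0.145  3.141] [-0.006  0.003  0.008 -0.002 -0.001  0.002] [-2.99670650e+00  6.13030373e-04  1.95728162e-01]
```

Run:
```python
from plant import manip
from scipy.spatial.transform import Rotation as R
import numpy as np
s=manip.read_state();a=R.from_euler('xyz',s['orientation']);b=R.from_euler('xyz',[np.pi,0,np.pi/2])
print((a.inv()*b).as_rotvec()/np.pi/10)
```

```text
[-0.00387416 -0.00315415 -0.04368943]
```

>>> move_arm:
  motion:
    - [0,0,0,-0.00387,-0.00315,-0.0437]
    - [0,0,0,-0.00387,-0.00315,-0.0437]
    - [0,0,0,-0.00387,-0.00315,-0.0437]
    - [0,0,0,-0.00387,-0.00315,-0.0437]
    - [0,0,0,-0.00387,-0.00315,-0.0437]
    - [0,0,0,-0.00387,-0.00315,-0.0437]
    - [0,0,0,-0.00387,-0.00315,-0.0437]
    - [0,0,0,-0.00387,-0.00315,-0.0437]
    - [0,0,0,-0.00387,-0.00315,-0.0437]
    - [0,0,0,-0.00387,-0.00315,-0.0437]

```text
time_s: 3.95
tool_pos: [0.3714, 0.1196, 0.2411]
orientation: [3.141, 0.0, 1.576]
wrist_force: [-0.8, 0.3, -1.0]
finger_gap: 0.001
grasp_force: 0.0
```

>>> move_arm:
  motion:
    - [0.06,0,0,0,0,0]
    - [0.06,0,0,0,0,0]
    - [0.06,0,0,0,0,0]
    - [0.06,0,0,0,0,0]
    - [0.06,0,0,0,0,0]
    - [0,0,0,0,0,0]
    - [0,0,0,0,0,0]

```text
time_s: 4.65
tool_pos: [0.3708, 0.27, 0.2405]
orientation: [-3.141, -0.0, 1.572]
wrist_force: [-0.1, -0.6, -0.2]
finger_gap: -0.001
grasp_force: 0.0
```

Run:
```python
from plant import manip
import cv2,numpy as np
s=manip.read_state();c=manip.camera_info("wrist");im=manip.snapshot("wrist")
np.savez("wrist.npz",im=im,K=c["intrinsics"],T=c["T"]);cv2.imwrite("pics/wrist2.png",im[...,::-1])
print(s['time_s'],s['tool_pos'],s['orientation'],s['joints'].round(3),s['wrist_force'])
K,T=c["intrinsics"],c["T"]
P=np.array([[.3699,.2997],[.3958,.3085],[.4231,.3112],[.4502,.3076],[.4759,.298],[.4986,.2828]])
p=(np.linalg.inv(T)@np.c_[P,np.full(6,.035),np.ones(6)].T)[:3];q=K@p;print((q[:2]/q[2]).T.round(1).tolist())
```

```text
4.65 [0.37083224 0.26998    0.24050878] [-3.14103224e+00 -2.48336678e-06  1.57201986e+00] [ 0.629  0.127 -0.115  1.329  0.     2.199] [-0.06687184 -0.64259093 -0.17685475]
[[314.7, 156.6], [347.3, 145.6], [381.8, 142.2], [415.6, 146.9], [446.7, 159.1], [472.8, 177.9]]
```

View pics/wrist2.png

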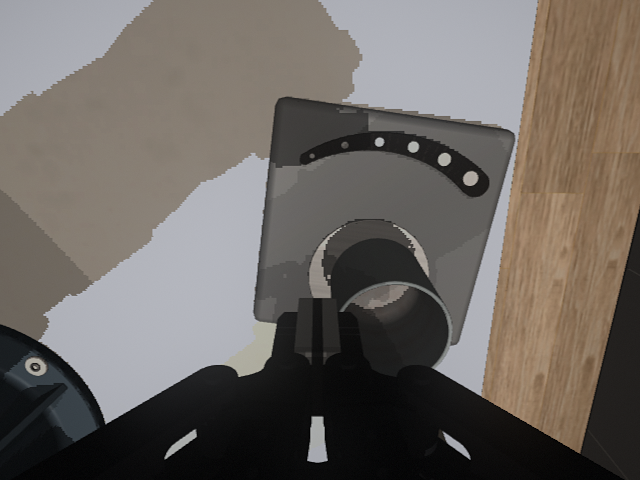

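The wrist view shows the dots from (312,156) to (470,178), about 2 px left of what I predicted. I'll measure them here too.

```bash
cat >> h.py <<'E'
def dots(im,K,T,guess,z=.035,r=10):
    g=cv2.cvtColor(im,cv2.COLOR_RGB2GRAY).astype(float);o=[]
    for i,(u,v) in enumerate(guess):
        rr=[4,5,7,8,9,11][i]
        for _ in range(3):
            yy,xx=np.mgrid[0:im.shape[0],0:im.shape[1]];m=((xx-u)**2+(yy-v)**2<=rr**2)
            w=np.clip(g-(g[m].min()+g[m].max())/2,0,None)*m;u,v=(w*xx).sum()/w.sum(),(w*yy).sum()/w.sum()
        o.append([u,v])
    return np.array(o),cast(K,T,np.array(o),z)
E
python3 - <<'E'
from h import *
f=np.load("wrist.npz")
p,P=dots(f["im"],f["K"],f["T"],[(312,156),(345,145),(379,142),(413,147),(444,159),(470,178)])
print(p.round(1).tolist(),P[:,:2].round(4),np.linalg.norm(np.diff(P,axis=0),axis=1).round(4))
q,M=fit(P[:,:2]);print(q,M.round(4).tolist(),np.abs(M-P[:,:2]).max())
E
```

```text
[[311.7, 155.5], [344.1, 144.1], [379.0, 141.6], [413.0, 146.5], [444.0, 159.0], [470.1, 178.1]] [[0.3675 0.3006]
 [0.3933 0.3096]
 [0.4209 0.3117]
 [0.4481 0.3079]
 [0.4737 0.298 ]
 [0.4964 0.2826]] [0.0273 0.0277 0.0275 0.0274 0.0275]
[ 0.4178434   0.19183872  1.43092475 -0.22960097] [[0.3674, 0.3007], [0.3935, 0.3093], [0.4209, 0.3118], [0.4481, 0.308], [0.4737, 0.298], [0.4964, 0.2825]] 0.00028298999465392605
```

>>> move_arm:
  motion:
    - [0.03,-0.002,0.02,0,0,0]
    - [0.03,-0.003,0.06,0,0,0]
    - [0,0,0.06,0,0,0]
    - [0,0,0.06,0,0,0]
    - [0,0,0.06,0,0,0]
    - [0,0,0.06,0,0,0]
    - [0,0,0.04,0,0,0]
    - [0,0,0,0,0,0]
    - [0,0,0,0,0,0]

```text
time_s: 5.6
tool_pos: [0.3678, 0.2993, 0.0604]
orientation: [-3.14, 0.0, 1.57]
wrist_force: [-0.1, -0.0, 0.3]
finger_gap: -0.004
grasp_force: 0.0
```

Run:
```python
from plant import manip
import cv2,numpy as np
s=manip.read_state();c=manip.camera_info("wrist");im=manip.snapshot("wrist")
np.savez("wrist3.npz",im=im,K=c["intrinsics"],T=c["T"]);cv2.imwrite("pics/wrist3.png",im[...,::-1])
print(s['time_s'],s['tool_pos'],s['orientation'],s['wrist_force'])
K,T=c["intrinsics"],c["T"]
for n,X in (("tcp",s['tool_pos']),("d2",[.3935,.3093,.035]),("d3",[.4209,.3118,.035]),("d6",[.4964,.2825,.035])):
    q=K@(np.linalg.inv(T)@np.r_[X,1])[:3];print(n,(q[:2]/q[2]).round(1))
```

```text
5.6 [0.3678325  0.29933268 0.06040305] [-3.14049691e+00  2.79131498e-04  1.57043677e+00] [-0.14620633 -0.03683185  0.30169954]
tcp [314.6 316.2]
d2 [376.  265.3]
d3 [441.7 259.8]
d6 [607.3 322. ]
```

View pics/wrist3.png

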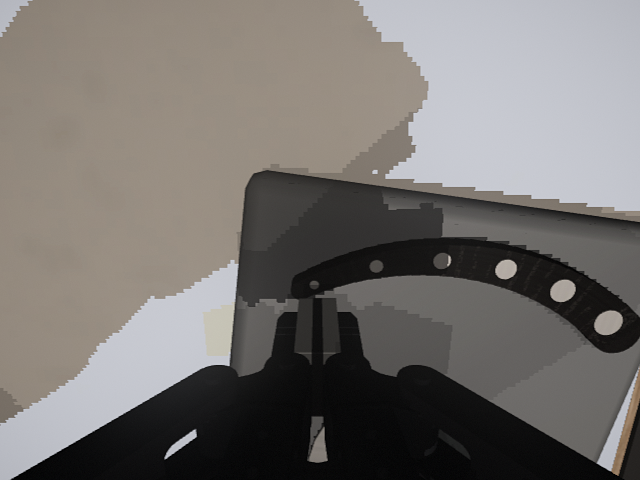

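The dots at (376,266), (441,261) and (608,322) match the wrist estimates to within 1 px. I'll work out the arc steps from them.

Run:
```python
from plant import manip
import numpy as np
s=manip.read_state();p=s['tool_pos']
c=np.array([.41784,.19184]);a1=1.43092+.2296*2.5;a6=1.43092-.2296*2.5
a=np.linspace(a1+.004/.12,a6,29)
W=c+.12*np.c_[np.cos(a),np.sin(a)]
print(p,W[0],"first",((W[0]-p[:2])[::-1]/.5).round(4),(p[2]-.032)/.5)
np.save("W.npy",W)
cum=np.round((W-W[0])/.5,4)
d=np.diff(cum,axis=0)[:,::-1]
for i in range(0,28,10):print(W[i].round(4),d[i:i+10].round(4).tolist())
```

```text
[0.3682346  0.29967131 0.06095542] [0.36376589 0.29896605] first [-0.0014 -0.0089] 0.05791083522440248
[0.3638 0.299 ] [[0.0044, 0.0091], [0.004, 0.0093], [0.0035, 0.0095], [0.0032, 0.0096], [0.0028, 0.0098], [0.0024, 0.0098], [0.0019, 0.0099], [0.0015, 0.0101], [0.0011, 0.01], [0.0007, 0.0101]]
[0.4124 0.3117] [[0.0002, 0.0101], [-0.0001, 0.0102], [-0.0006, 0.0101], [-0.0011, 0.01], [-0.0014, 0.0101], [-0.0019, 0.0099], [-0.0023, 0.0099], [-0.0027, 0.0097], [-0.0031, 0.0097], [-0.0035, 0.0095]]
[0.4619 0.3034] [[-0.004, 0.0093], [-0.0043, 0.0092], [-0.0047, 0.0089], [-0.005, 0.0088], [-0.0055, 0.0085], [-0.0058, 0.0083], [-0.0061, 0.0081], [-0.0065, 0.0078]]
```

>>> move_arm:
  motion:
    - [-0.001,-0.0085,0.01,0,0,0]
    - [0,0,0.02,0,0,0]
    - [0,0,0.015,0,0,0]
    - [0,0,0.005,0,0,0]
    - [0,0,0.003,0,0,0]
    - [0,0,0.003,0,0,0]
    - [0,0,0.001,0,0,0]
    - [0,0,0,0,0,0]
    - [0,0,0,0,0,0]

```text
time_s: 6.55
tool_pos: [0.3634, 0.2988, 0.0316]
orientation: [-3.141, 0.0, 1.571]
wrist_force: [-2.3, -1.5, 3.7]
finger_gap: 0.002
grasp_force: 1.6
```

>>> move_arm:
  motion:
    - [0.0044,0.0091,0,0,0,0]
    - [0.004,0.0093,0,0,0,0]
    - [0.0035,0.0095,0,0,0,0]
    - [0.0032,0.0096,0,0,0,0]
    - [0.0028,0.0098,0,0,0,0]
    - [0.0024,0.0098,0,0,0,0]
    - [0.0019,0.0099,0,0,0,0]
    - [0.0015,0.0101,0,0,0,0]
    - [0.0011,0.01,0,0,0,0]
    - [0.0007,0.0101,0,0,0,0]

```text
time_s: 7.55
tool_pos: [0.4124, 0.3116, 0.0315]
orientation: [-3.141, 0.0, 1.571]
wrist_force: [-2.3, 0.6, 3.6]
finger_gap: -0.001
grasp_force: 1.7
```

On track: (0.4124, 0.3117) was planned.

>>> move_arm:
  motion:
    - [0.0002,0.0101,0,0,0,0]
    - [-0.0001,0.0102,0,0,0,0]
    - [-0.0006,0.0101,0,0,0,0]
    - [-0.0011,0.01,0,0,0,0]
    - [-0.0014,0.0101,0,0,0,0]
    - [-0.0019,0.0099,0,0,0,0]
    - [-0.0023,0.0099,0,0,0,0]
    - [-0.0027,0.0097,0,0,0,0]
    - [-0.0031,0.0097,0,0,0,0]
    - [-0.0035,0.0095,0,0,0,0]

```text
time_s: 8.55
tool_pos: [0.462, 0.3033, 0.0314]
orientation: [-3.141, 0.0, 1.571]
wrist_force: [-3.0, 0.4, 3.3]
finger_gap: -0.0
grasp_force: 1.7
```

>>> move_arm:
  motion:
    - [-0.004,0.0093,0,0,0,0]
    - [-0.0043,0.0092,0,0,0,0]
    - [-0.0047,0.0089,0,0,0,0]
    - [-0.005,0.0088,0,0,0,0]
    - [-0.0055,0.0085,0,0,0,0]
    - [-0.0058,0.0083,0,0,0,0]
    - [-0.0061,0.0081,0,0,0,0]
    - [-0.0065,0.0078,0,0,0,0]
    - [0,0,0,0,0,0]
    - [0,0,0,0,0,0]

```text
time_s: 9.55
tool_pos: [0.4966, 0.2821, 0.0315]
orientation: [-3.142, 0.001, 1.57]
wrist_force: [1.2, -2.1, 4.1]
finger_gap: -0.001
grasp_force: 1.7
```

Run:
```python
from plant import manip
import cv2,numpy as np
s=manip.read_state();print(s['time_s'],s['tool_pos'],s['wrist_force'])
w=manip.snapshot("wrist")[220:420,220:480];c=manip.snapshot("scene")[230:350,180:360]
cv2.imwrite("pics/end.png",np.hstack([cv2.resize(w,(400,308)),cv2.resize(c,(400,308))])[...,::-1])
```

```text
9.55 [0.49662484 0.28207527 0.031483  ] [ 1.24838063 -2.14351119  4.09554759]
```

View pics/end.png

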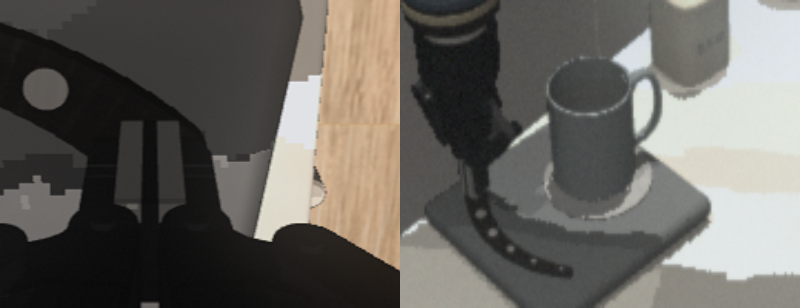

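The picture shows the fingertips covering dot 6 at the wide end, at about (150,170) in the left half and (480,190) in the right half. The other five dots are uncovered and the mug has not moved.

```bash
python3 -c "
from plant import manip
print(manip.hand_in())"
```

```text
the job is handed in; nothing more can be done
None
```

The shut fingertips slid along the bar over all six dots at about 3.5 mm press and 3–4 N and were still pressing at the largest dot at hand-in (about 9.7 s); the mug looked unmoved in the last picture, and no verdict was returned.

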